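# Bring the gramophone plinth corner true with a square and hold it

## Robot

A 7-joint arm with a two-finger parallel gripper is mounted at the origin on the work surface. World frame = base frame: x ahead of the robot, y to its left, z up, the work surface at z = 0. Lengths are in m, angles in rad, forces in N, time in s.
With the tool pointing down it reaches from about 0.35 to 0.9 m from the base axis. Payload 8.1 kg.
Tool frame: the origin (TCP) lies at the centre of the arm's flange, where the gripper is bolted on; the fingertips stand 178 mm ahead of it and the grasp point (between the pads) lies 159 mm ahead of it; z points along the fingers, y is the direction in which the jaws open and shut (so a half turn about z gives the same grasp; the last joint's range is limited). The gripper opens to 92 mm and grips with 3 to 60 N. Pads are 19 mm wide; open, the fingers measure 130 mm over their backs; the gripper's body (75 mm by 190 mm) begins 47 mm behind the grasp point.
Start: joints at [1.102, 0.434, 0.025, 1.573, -0.012, 1.134, -0.075], TCP at [0.224, -0.584, 0.405] pointing down, gripper open.
Joint ranges: [-2.62, 2.62], [-0.44, 2.09], [-1.27, 1.32], [0.08, 2.57], [-1.32, 4.46], [0.12, 2], [-2.74, 2.74]. Speed limits (rad/s): [2.22, 2.22, 3.01, 3.01, 3.14, 3.14, 3.14].

## Interface

Orientations are given as a rotation vector (axis times angle).
In Python, from cell import arm, get_image, camera_model gives the robot as it stands. The module is installed in compiled form; this text tells all that it offers.
- The arm moves only by the shell command python3 -m pendant 'ROWS' [FORCE]. ROWS is JSON, a list that holds one entry, the list of rows, each a list of 7 numbers: the shift along the tool's x, y, z in mm, then the turn, a rotation vector about the tool's x, y, z in rad, then the closure, from -1 (fully open) to 1 (shut). In form: [[[x, y, z, rx, ry, rz, hand], ...]]. A call has 1 to 20 rows; each row is the pose to reach, as a shift and turn from the pose commanded when the call began, along the tool's axes at that moment; what a row does not reach only later rows make up. A row lasts 1/8 s, in which the tool goes at most 62.5 mm and 10.7 degrees, less where a joint would pass 70% of its speed; a pose out of reach is approached as far as the arm can. A call with a gripper value outside its range is refused whole. The fingers move at their own pace and stop on an object; FORCE is the grip in N (left out, the last holds). Time passes only in rows, so rows that repeat a pose let the fingers close. It gives the time, the measured TCP pose, the force and the opening at its end, in the units of the state.
- arm.observe(): the state, without advancing time (a new reading comes with each control period).
- get_image(name): name is "side" or "top"; returns the picture (480x640x3 uint8, red, green, blue); there is no depth.
- camera_model(name): a dict with "fx", "fy", "cx", "cy" (pixels), "k1" (the pictures are not rectified: a ray, as slopes to the right and down, at radius r is drawn at 1 + k1 r^2 times it, then the intrinsics apply), "position" and "orientation" of the camera in the world. Camera axes: x right, y down, z forward; pixel columns grow to the right and rows downward; lengths in m; the calibration is good to about 2 mm. A picture is of the moment at which its call begins. camera_model takes no time and is no camera call.
- arm.sign_off(): hands the job in, once; it reports no verdict.
The state is a dict: "clock": time; "joints": joint angles; "dq": joint speeds; "joint_efforts": joint torques, N m; "position": TCP position; "ee_rot": TCP orientation; "force": force on the tool from outside, world axes, zero at the start; "ft_torque": the same for the moment, N m; "width": opening from 0.0 (shut) to 1.0 (fully open).
Only numpy, scipy, OpenCV 4.12 (cv2) and the standard library are available. Lean on these libraries where they do the work, as an engineer would, in place of code of your own. Each camera call takes 0.05 s, during which the arm holds its last target.

## Task

Pick up the L-shaped aluminium square by its dark wooden knob and set it down flat inside the corner of the half-built gramophone plinth. Press it into the corner until one leg lies flush against the fixed dark rail and the other leg has pushed the sprung pale rail out to a right angle, and finish while still gripping the square and pressing it against both rails: the pale rail springs back if you let go. Leave the other things on the bench where they are.

Things in the scene. Friction and masses are not known exactly. Their poses are not given: they have to be found in the camera images.
- frame: plinth corner on a flat grey board 205 x 205 x 10 mm fixed on the bench. Origin: foot of the upright inside corner line, on the board's top face (10 mm above the bench); z up. The fixed dark rail runs along +x: its inner face is the plane y = 0, to x = 175 mm. The pale rail runs roughly along +y. The corner opens towards +x +y; the board spans -25 to 180 mm in x and y
- rail_a: the fixed dark rail, 18 mm thick, 50 mm high above the board; same origin and axes as the frame
- rail_b (a joint): swing of the pale rail about the inside corner line, rad: 0 = at right angles to the dark rail (inner face in the frame's plane x = 0), positive = leaning inwards. A spring holds it at its inner stop, 0.12; pushing it out to 0 takes about 0.35 N m (3 N at 120 mm from the corner) and it springs back when released. It can go out to -0.05 at most
- rail_b_end (a point): free end of the pale rail (18 mm thick, 50 mm high), on its inner face at half height, 172 mm from the corner line
- square_grip (a point): centre line of the square's knob, 45 mm above the square's underside (and above the bench at the start). Axes are the square's: z up, legs along +x and +y. The knob is a dark wooden post 26 x 26 mm, sides along x and y, top 21 mm above this point. Outer leg faces lie at x = -50 and y = -50 mm from here. Seated: axes along the frame's, and this point at (50, 50) mm in the frame
- square: the aluminium square, about 0.28 kg. Origin: the outer corner of its L on the underside, z up, legs along +x and +y, each 130 mm long, 24 mm wide, 18 mm high; a diagonal bar joins them under the knob, which stands at (50, 50) mm and reaches 66 mm up
- gear: dark cast-steel winding gear, 84 mm across, 26 mm high at its hub, loose on the bench; origin at the centre of its underside
- stylus_holder: chrome stylus holder, a slim round stand 48 mm across and 62 mm high, loose; origin at the centre of its underside
- screw_cup: open brass cup for screws, 64 mm across, 50 mm high, loose; origin at the centre of its underside
- screwdriver: screwdriver lying on the bench, loose; origin on its underside
Not all that is in view belongs to the job. Of the things that look like the square, take the one that is farthest from the robot's base at the start.

How it is judged:
On the way:
1. the square is lifted off the bench (height (world z) of square above 0.012 m), for 0.1 s.
At the end, for the whole second after the job is handed in: The square is still in the fingers' grip, flat (3.4 deg) and down in the corner (no more than 20 mm above the board), pressing on both rails with more than 1 N each, parallel to the dark rail within 1.7 deg and seated within about 6 mm; the pale rail stands at right angles within 1.4 deg (value of joint rail_b between -0.025 and 0.025 rad and contact force between square and rail_a above 1 N and contact force between square and rail_b above 1 N and angle between the x axis of square_grip and the x axis of frame, either way round below 0.03 rad and x of square_grip in the frame of frame between 0.04 and 0.056 m and y of square_grip in the frame of frame between 0.04 and 0.056 m and z of square_grip in the frame of frame below 0.065 m and angle between square_grip's own z axis and vertical below 0.06 rad and contact force between the fingers and square above 2 N and linear speed of square below 0.02 m/s); the arm keeps its last pose, push and grip.
It fails at once if gear is pushed more than 30 mm from its place (distance of gear from where it was at the start of the episode above 0.03 m).
It fails at once if stylus holder is pushed more than 30 mm from its place (distance of stylus_holder from where it was at the start of the episode above 0.03 m).
It fails at once if screw cup is pushed more than 30 mm from its place (distance of screw_cup from where it was at the start of the episode above 0.03 m).
It fails at once if screwdriver is pushed more than 30 mm from its place (distance of screwdriver from where it was at the start of the episode above 0.03 m).
It also fails if it takes over 51 s, if anything falls off the work surface, if the arm or the gripper's body presses on something with over 40 N, if the wrist force passes 120 N, or if a joint passes its speed limit or range.

## Working session

There is one attempt and no reset: what is moved stays moved. The work goes in short steps, Python scripts to look and compute and a shell command to move; the robot and the scene stay as the last step left them, time stands still between calls to the robot, and variables do not carry over. Pictures are saved under pics/ and viewed, and the job is handed in when it is done.

```bash
mkdir -p pics; ls; python3 - <<'E'
from cell import arm,get_image,camera_model
import cv2
for n in("side","top"):
    cv2.imwrite(f"pics/{n}0.png",get_image(n)[:,:,::-1]); print(n,camera_model(n))
print(arm.observe())
E
```

```text
pics
side {'fx': 479.2284614222576, 'fy': 479.2284614222576, 'cx': 318.8904342018389, 'cy': 236.11341674046446, 'k1': -0.021165419929927008, 'position': array([0.19720724, 0.49941425, 0.87765145]), 'orientation': array([-0.76120808,  2.71611613, -0.90023037])}
top {'fx': 617.2049091370741, 'fy': 617.2049091370741, 'cx': 323.0552899468294, 'cy': 224.3973267088481, 'k1': -0.03151103249131806, 'position': array([ 0.33896197, -0.02205788,  1.74897005]), 'orientation': array([-2.17589941,  2.15509761, -0.12198307])}
{'clock': 0.1, 'joints': array([ 1.10238804,  0.43513986,  0.02492738,  1.57399943, -0.01162858,
        1.133987  , -0.07509856]), 'dq': array([ 5.14330969e-06, -2.25138111e-03, -2.71256926e-04, -3.14460014e-03,
        1.85940319e-03, -5.85892519e-04, -1.84633211e-05]), 'joint_efforts': array([ 4.15878778e-03, -6.69121599e+01,  9.88358259e-01, -3.15147078e+01,
       -6.06121332e-02,  3.72959173e-02,  6.70830423e-05]), 'position': array([ 0.22348976, -0.58345433,  0.40403366]), 'ee_rot': array([-3.08787413e+00, -5.71107695e-01,  5.21624052e-04]), 'force': array([ 0.59551006, -0.20160097,  0.2231744 ]), 'ft_torque': array([ 0.03447582, -0.00022066,  0.0195186 ]), 'width': 0.9997670494258315}
```

View pics/side0.png

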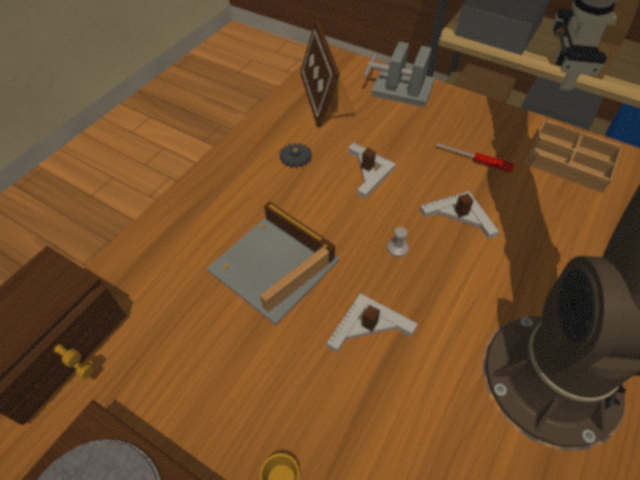

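View pics/top0.png

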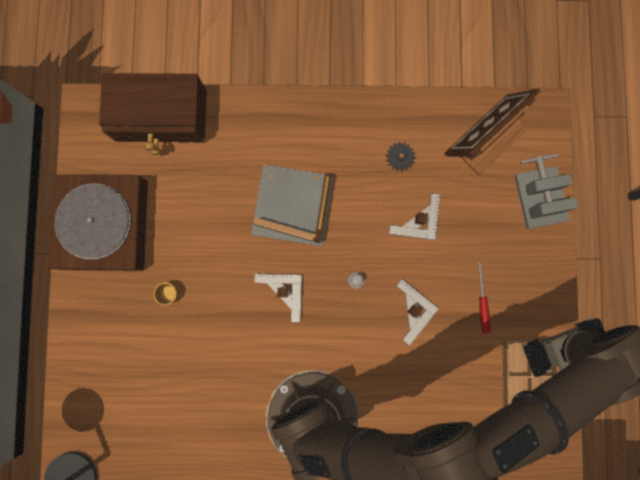

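```bash
cat > h.py <<'E'
import numpy as np, cv2
from cell import arm,get_image,camera_model
from scipy.spatial.transform import Rotation as R
def ray(n,px):
    c=camera_model(n);K=np.array([[c['fx'],0,c['cx']],[0,c['fy'],c['cy']],[0,0,1]])
    p=cv2.undistortPoints(np.array(px,float).reshape(-1,1,2),K,np.array([c['k1'],0,0,0,0]))[:,0]
    d=np.c_[p,np.ones(len(p))]@R.from_rotvec(c['orientation']).as_matrix().T
    return c['position'],d
def onz(n,px,z):
    o,d=ray(n,px);return o+d*((z-o[2])/d[:,2])[:,None]
def proj(n,P):
    c=camera_model(n);K=np.array([[c['fx'],0,c['cx']],[0,c['fy'],c['cy']],[0,0,1]])
    r=R.from_rotvec(c['orientation']).inv()
    q=(np.atleast_2d(P)-c['position'])@r.as_matrix().T
    return cv2.projectPoints(q,np.zeros(3),np.zeros(3),K,np.array([c['k1'],0,0,0,0]))[0][:,0]
def crop(n,x,y,w,h,s,f):
    im=get_image(n)[:,:,::-1]
    cv2.imwrite(f,cv2.resize(im[y:y+h,x:x+w],None,fx=s,fy=s,interpolation=cv2.INTER_CUBIC))
E
python3 - <<'E'
import cv2
t=cv2.imread('pics/top0.png');s=cv2.imread('pics/side0.png')
z=lambda im,x,y,w,h,f:cv2.imwrite(f,cv2.resize(im[y:y+h,x:x+w],None,fx=8,fy=8,interpolation=cv2.INTER_CUBIC))
z(t,380,180,75,70,'pics/ts.png');z(t,245,160,95,75+15,'pics/tf.png');
z(s,340,130,70,75,'pics/ss.png')
cv2.imwrite('pics/sf.png',cv2.resize(s[190:330,200:345],None,fx=5,fy=5,interpolation=cv2.INTER_CUBIC))
E
```

```text
(no output)
```

View pics/ts.png

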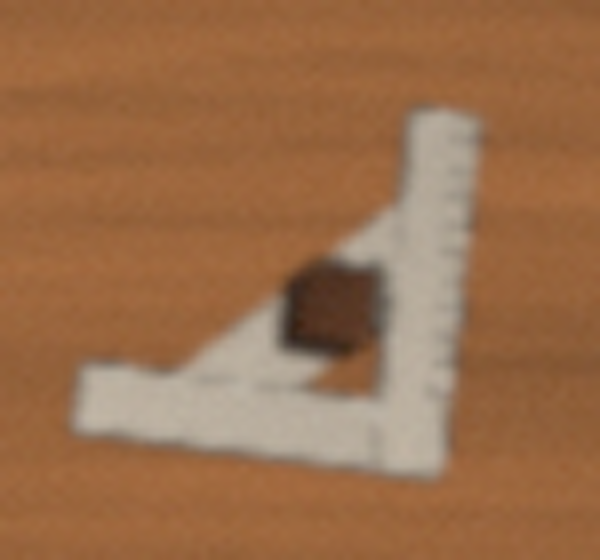

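View pics/tf.png

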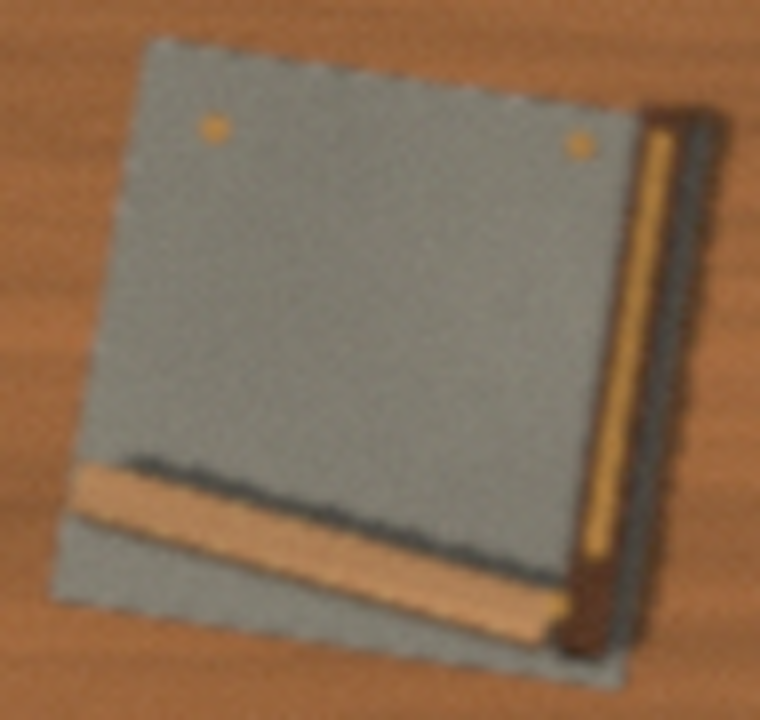

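View pics/ss.png

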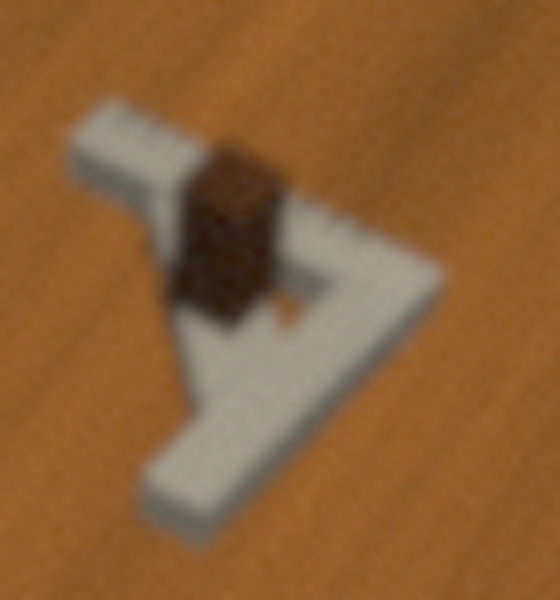

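View pics/sf.png

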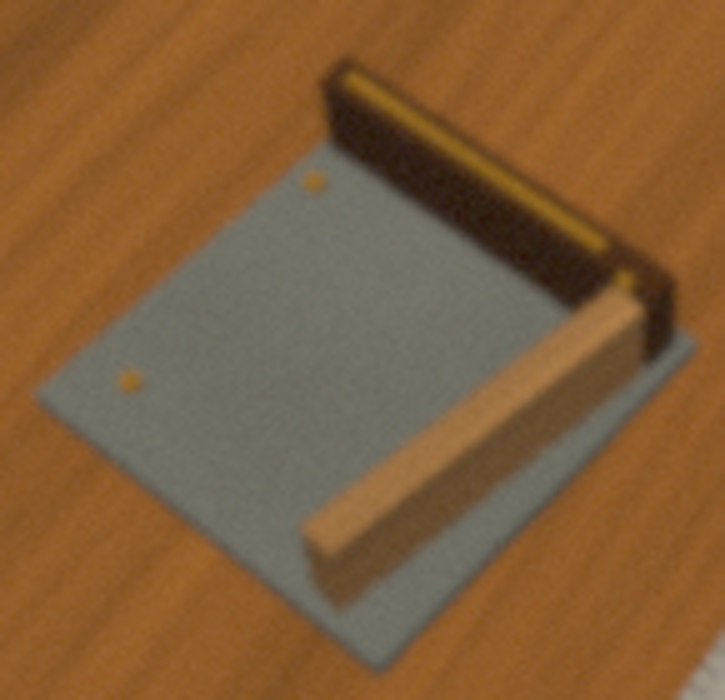

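```bash
cat > m0.py <<'E'
from h import *
def fit(obj,w):
    A=[];b=[]
    o=np.array(obj);w=np.array(w)[:,:2];oc=o.mean(0);wc=w.mean(0)
    H=(o-oc).T@(w-wc);th=np.arctan2(H[0,1]-H[1,0],H[0,0]+H[1,1])
    c,s=np.cos(th),np.sin(th);M=np.array([[c,-s],[s,c]]);t=wc-M@oc
    return th,t,(w-(o@M.T+t))*1000
def P(l,s,x,y): return (np.array(l)+.5)/s-.5+[x,y]
if __name__=="__main__":
    np.set_printoptions(precision=4,suppress=True)
    so=[(0,0),(.13,0),(.13,.024),(0,.13),(.024,.13)]
    tw=onz('top',P([(443,475),(482,122),(410,108),(73,432),(83,362)],8,380,180),.018)
    sw=onz('side',P([(445,272),(115,97),(70,145),(205,527),(150,480)],8,340,130),.018)
    for w in(tw,sw): print(fit(so,w))
    t,p,_=fit(so+so,np.r_[tw,sw]);print('square',t,p,p+R.from_euler('z',t).as_matrix()[:2,:2]@[.05,.05])
    fo=[(-.025,-.025),(-.025,.18),(.18,.18)]
    tw=onz('top',P([(625,688),(50,598),(150,38)],8,245,160),.01)
    sw=onz('side',P([(693,342),(380,672),(38,392)],5,200,190),.01)
    for w in(tw,sw): print(fit(fo,w))
    t,p,_=fit(fo+fo,np.r_[tw,sw]);print('frame',t,p)
    # knob top centre z=.066
    print(onz('top',P([(345,303)],8,380,180),.066),onz('side',P([(235,172)],8,340,130),.066))
    # rail a top outer/inner edges z=.06: top view
    print(onz('top',P([(720,112),(640,108),(608,655)],8,245,160),.06))
    ja=R.from_rotvec(arm.observe()['ee_rot']).as_matrix();print(ja)
    # obstacles
    print('gear',onz('top',[(401,156)],.02),'sty',onz('top',[(356,280)],.06))
E
python3 m0.py
```

```text
(np.float64(-0.12000229971334575), array([ 0.4916, -0.3395]), array([[ 1.2899, -0.9093],
       [-1.7993, -0.5802],
       [ 0.0923,  1.1774],
       [-0.3032,  0.5132],
       [ 0.7203, -0.2012]]))
(np.float64(-0.12120470102718978), array([ 0.4941, -0.3389]), array([[ 1.2582, -0.941 ],
       [ 0.7871, -2.6534],
       [-0.6744,  1.0925],
       [-0.3589,  3.8822],
       [-1.012 , -1.3803]]))
square -0.12060745270003545 [ 0.4928 -0.3392] [ 0.5485 -0.2956]
(np.float64(-0.14778247552313475), array([ 0.4997, -0.0029]), array([[ 0.4803, -0.2645],
       [ 0.2171,  0.6804],
       [-0.6974, -0.4158]]))
(np.float64(-0.14856150613630761), array([ 0.5026, -0.0015]), array([[ 2.3802,  1.4074],
       [-0.9907,  0.5542],
       [-1.3895, -1.9616]]))
frame -0.1481702773624627 [ 0.5012 -0.0022]
[[ 0.5476 -0.2985  0.066 ]] [[ 0.5525 -0.2989  0.066 ]]
[[ 0.6688 -0.0553  0.06  ]
 [ 0.6699 -0.0275  0.06  ]
 [ 0.4792 -0.0182  0.06  ]]
[[ 0.9338  0.3577 -0.0006]
 [ 0.3577 -0.9338  0.0013]
 [-0.0001 -0.0014 -1.    ]]
gear [[ 0.7296 -0.2455  0.02  ]] sty [[ 0.3747 -0.1159  0.06  ]]
```

```bash
python3 -m pendant '[[[60,-20,0,0,0,0.07,-1],[120,-45,0,0,0,0.14,-1],[180,-65,0,0,0,0.21,-1],[240,-90,0,0,0,0.28,-1],[300,-110,20,0,0,0.35,-1],[360,-135,50,0,0,0.42,-1],[406,-151,80,0,0,0.487,-1],[406,-151,104,0,0,0.487,-1],[406,-151,104,0,0,0.487,-1],[406,-151,104,0,0,0.487,-1],[406,-151,104,0,0,0.487,-1],[406,-151,104,0,0,0.487,-1]]]' 40
python3 - <<'E'
from h import *
o=arm.observe();print(o['clock'],o['position'],R.from_rotvec(o['ee_rot']).as_matrix().round(4))
crop('side',300,80,130,140,5,'pics/s1.png');crop('top',360,140,120,120,5,'pics/t1.png')
E
```

```text
clock: 1.6
position: [0.5483, -0.2984, 0.3019]
ee_rot: [3.135, -0.193, 0.003]
force: [-0.1, -0.2, -0.3]
width: 0.998
1.6 [ 0.54833586 -0.29840788  0.30193816] [[ 9.925e-01 -1.224e-01  1.500e-03]
 [-1.224e-01 -9.925e-01 -1.000e-03]
 [ 1.600e-03  8.000e-04 -1.000e+00]]
```

View pics/s1.png

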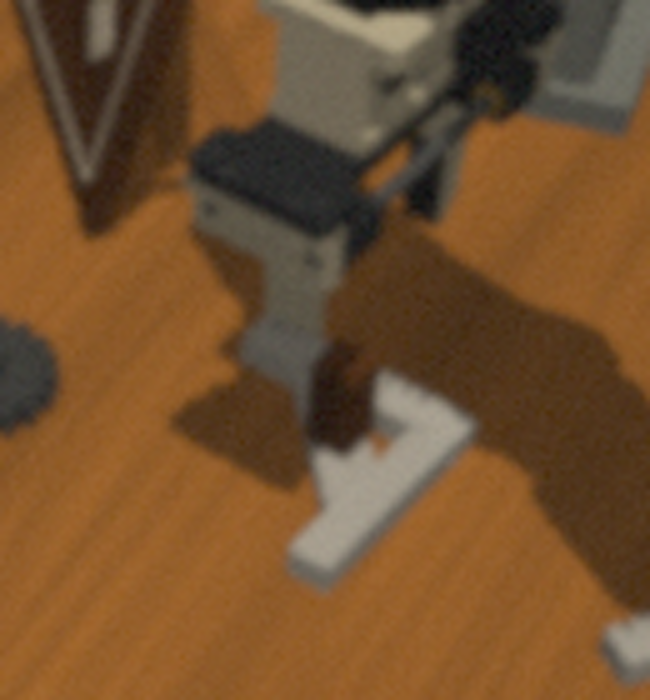

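View pics/t1.png

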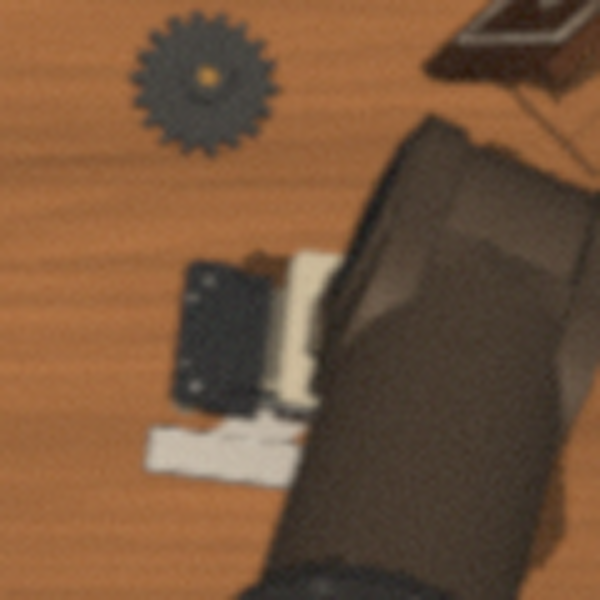

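```bash
python3 -m pendant '[[[0,0,30,0,0,0,-1],[0,0,60,0,0,0,-1],[0,0,80,0,0,0,-1],[0,0,96,0,0,0,-1],[0,0,96,0,0,0,-1],[0,0,96,0,0,0,-1]]]' 40
python3 - <<'E'
from h import *
crop('side',300,80,130,140,5,'pics/s2.png')
E
```

```text
clock: 2.45
position: [0.549, -0.2977, 0.2055]
ee_rot: [3.135, -0.191, 0.002]
force: [1.1, 0.2, 0.2]
width: 0.997
```

View pics/s2.png

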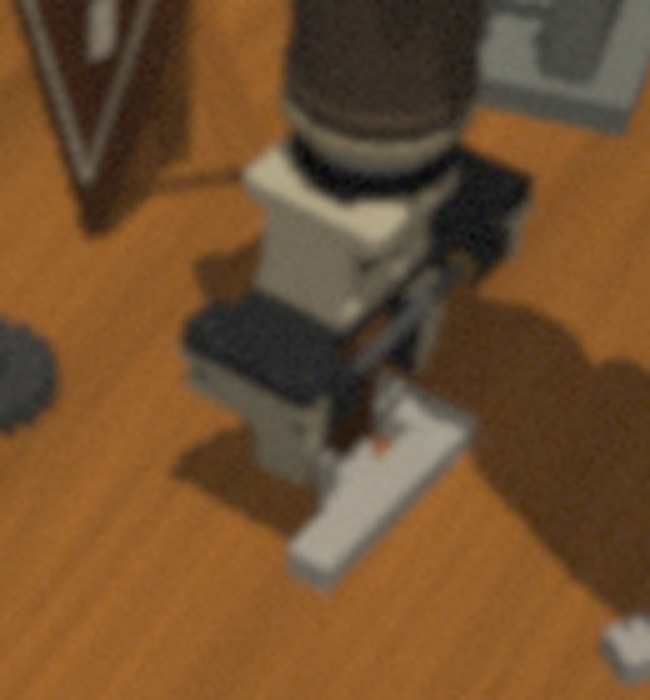

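The fingers straddle the knob (seen near crop 355,415). Now I close.

```bash
python3 -m pendant '[[[0,0,0,0,0,0,0],[0,0,0,0,0,0,0.3],[0,0,0,0,0,0,0.6],[0,0,0,0,0,0,1],[0,0,0,0,0,0,1],[0,0,0,0,0,0,1],[0,0,0,0,0,0,1],[0,0,0,0,0,0,1]]]' 50
python3 - <<'E'
from h import *
crop('side',300,80,130,140,5,'pics/s3.png')
E
```

```text
clock: 3.5
position: [0.5487, -0.2974, 0.2047]
ee_rot: [-3.136, 0.19, 0.0]
force: [-0.6, 0.2, 0.3]
width: 0.281
```

View pics/s3.png

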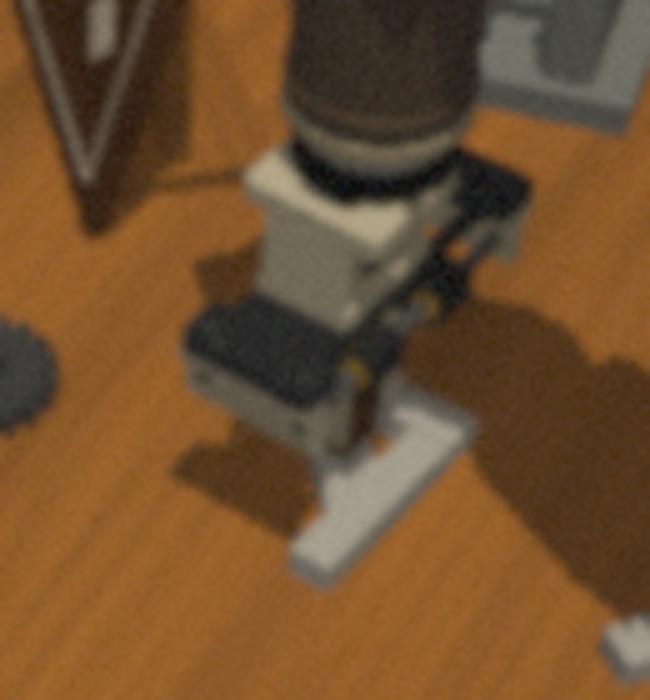

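```bash
python3 -m pendant '[[[0,0,-15,0,0,0,1],[0,0,-40,0,0,0,1],[0,0,-70,0,0,0,1],[0,0,-100,0,0,0,1],[0,0,-110,0,0,0,1],[0,-20,-110,0,0,0,1],[0,-55,-110,0,0,0,1],[0,-95,-110,0,0,0.01,1],[0,-135,-110,0,0,0.01,1],[0,-175,-110,0,0,0.02,1],[0,-215,-110,0,0,0.02,1],[0,-255,-110,0,0,0.027,1],[0,-295,-110,0,0,0.027,1],[-1,-330,-110,0,0,0.027,1],[-1,-349,-110,0,0,0.027,1],[-1,-349,-110,0,0,0.027,1],[-1,-349,-110,0,0,0.027,1],[-1,-349,-110,0,0,0.027,1]]]' 50
python3 - <<'E'
from h import *
crop('side',190,120,190,200,4,'pics/s4.png');crop('top',235,120,150,150,5,'pics/t4.png')
o=arm.observe();print(o['position'],R.from_rotvec(o['ee_rot']).as_matrix().round(4))
E
```

```text
clock: 5.8
position: [0.5899, 0.0474, 0.3146]
ee_rot: [3.132, -0.236, -0.0]
force: [-0.6, 0.0, -3.4]
width: 0.283
[0.58989152 0.04788138 0.31472651] [[ 9.887e-01 -1.496e-01 -0.000e+00]
 [-1.496e-01 -9.887e-01 -4.000e-04]
 [ 0.000e+00  4.000e-04 -1.000e+00]]
```

View pics/s4.png

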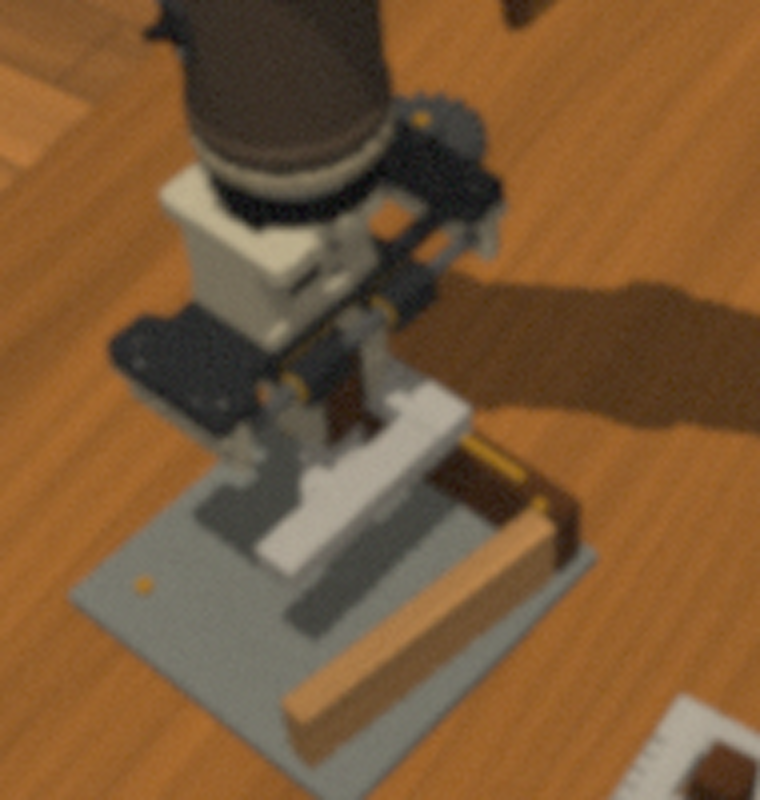

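View pics/t4.png

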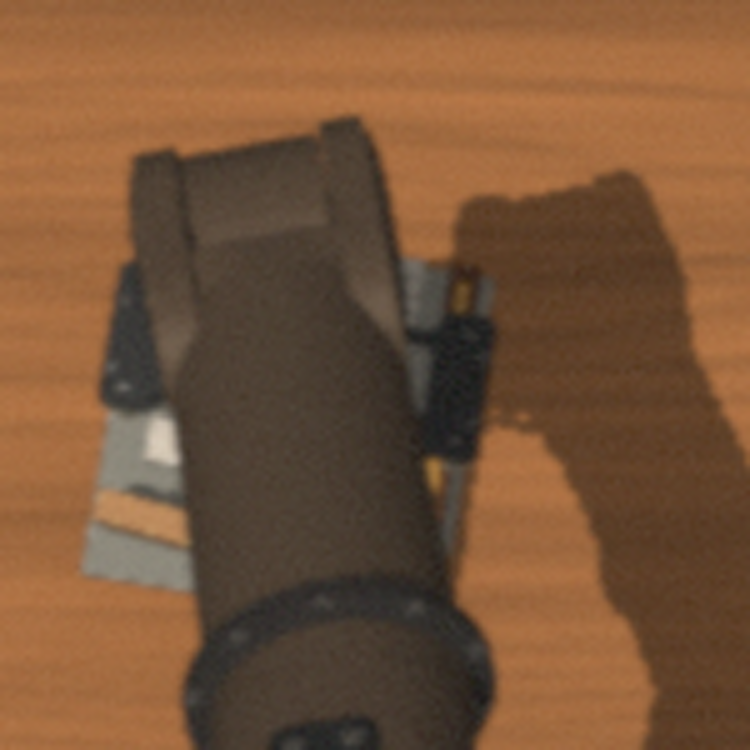

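```bash
python3 - <<'E'
from h import *
P=lambda l:(np.array(l)+.5)/4-.5+[190,120]
w=onz('side',P([(470,412),(290,577),(256,548)]),.128)
th=-.148;M=R.from_euler('z',th).as_matrix()[:2,:2]
print(((w[:,:2]-[.501,-.0025])@M*1000).round(1), 'expected corner', ((np.array([.5899,.0476])-[.501,-.0025])@M*1000-50).round(1))
E
```

```text
[[ 31.6  15.2]
 [ 32.2 143.8]
 [ 56.1 142.2]] expected corner [30.5 12.7]
```

```bash
python3 -m pendant '[[[0,0,30,0,0,0,1],[0,0,60,0,0,0,1],[0,0,80,0,0,0,1],[0,0,90,0,0,0,1],[0,0,95,0,0,0,1],[0,0,97,0,0,0,1],[0,0,97,0,0,0,1],[0,0,97,0,0,0,1]]]' 58
python3 - <<'E'
from h import *
crop('side',190,120,190,200,4,'pics/s5.png')
o=arm.observe();print(o['position'],o['force'],R.from_rotvec(o['ee_rot']).as_matrix().round(4))
E
```

```text
clock: 6.9
position: [0.5901, 0.0491, 0.2183]
ee_rot: [-3.133, 0.233, -0.001]
force: [-0.6, 0.2, -3.0]
width: 0.283
[0.59006062 0.04911837 0.21819002] [-0.27821247  0.51639307 -4.06094961] [[ 9.890e-01 -1.478e-01  8.000e-04]
 [-1.478e-01 -9.890e-01  1.000e-04]
 [ 7.000e-04 -2.000e-04 -1.000e+00]]
```

View pics/s5.png

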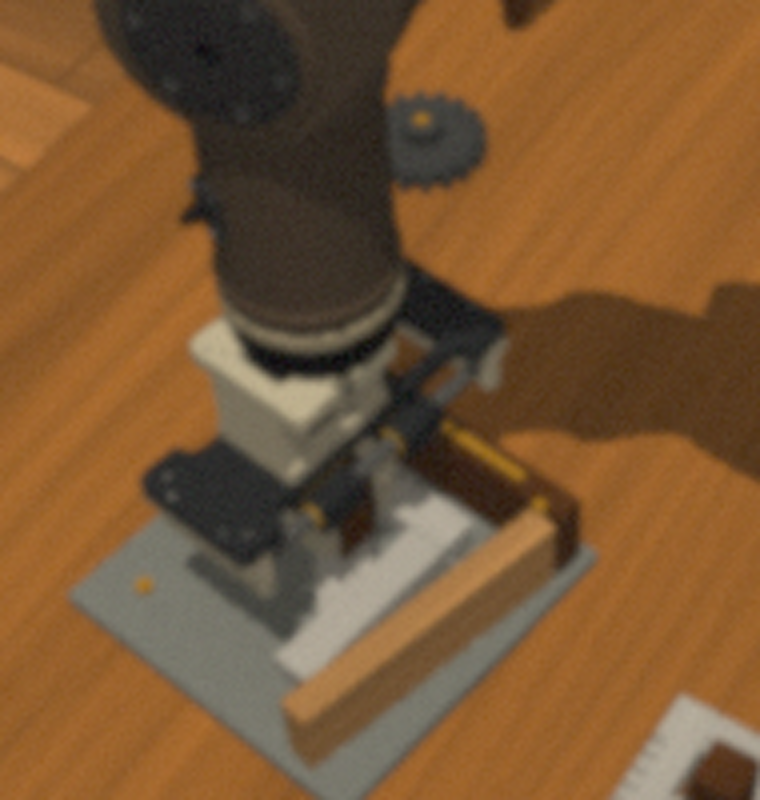

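```bash
python3 -m pendant '[[[0,5,0,0,0,0,1],[0,8,0,0,0,0,1],[0,10,0,0,0,0,1],[0,11,0,0,0,0,1],[0,12,0,0,0,0,1],[0,12,0,0,0,0,1],[0,12,0,0,0,0,1]]]'
python3 -m pendant '[[[0,1,0,0,0,0,1],[0,2,0,0,0,0,1],[0,2,0,0,0,0,1],[0,2,0,0,0,0,1]]]'
```

```text
clock: 7.82
position: [0.5882, 0.0373, 0.2177]
ee_rot: [-3.133, 0.233, -0.0]
force: [-0.8, 0.2, -2.5]
width: 0.28
clock: 8.32
position: [0.5879, 0.0354, 0.2177]
ee_rot: [-3.133, 0.233, -0.0]
force: [0.1, 0.8, -3.8]
width: 0.281
```

```bash
python3 -m pendant '[[[0,1,0,0,0,0,1],[0,1,0,0,0,0,1],[0,1,0,0,0,0,1]]]'
python3 -m pendant '[[[0,1,0,0,0,0,1],[0,1,0,0,0,0,1],[0,1,0,0,0,0,1]]]'
python3 -m pendant '[[[0,1,0,0,0,0,1],[0,1,0,0,0,0,1],[0,1,0,0,0,0,1]]]'
```

```text
clock: 8.7
position: [0.5878, 0.0351, 0.2178]
ee_rot: [-3.132, 0.232, -0.001]
force: [0.9, 6.3, -4.2]
width: 0.286
clock: 9.07
position: [0.5878, 0.0349, 0.2179]
ee_rot: [-3.131, 0.231, -0.001]
force: [1.2, 7.7, -4.9]
width: 0.281
clock: 9.45
position: [0.5877, 0.0347, 0.218]
ee_rot: [-3.13, 0.23, -0.001]
force: [1.7, 10.7, -4.3]
width: 0.274
```

```bash
python3 -m pendant '[[[0,-3,0,0,0,0,1],[-4,-3,0,0,0,0,1],[-8,-3,0,0,0,0,1],[-12,-3,0,0,0,0,1],[-15,-3,0,0,0,0,1],[-18,-3,0,0,0,0,1],[-20,-3,0,0,0,0,1],[-20,-3,0,0,0,0,1]]]'
python3 -m pendant '[[[-2,0,0,0,0,0,1],[-4,0,0,0,0,0,1],[-6,0,0,0,0,0,1],[-6,0,0,0,0,0,1],[-6,0,0,0,0,0,1]]]'
cat >st.py <<'E'
from h import *
import sys
o=arm.observe();r=R.from_rotvec(o['ee_rot']).as_matrix();M=R.from_euler('z',-.148).as_matrix()
p=o['position']+r[:,2]*.159
print('t',o['clock'],'grip frame mm',(M.T@(p-[.501,-.0025,.01])*1000).round(1),'F frame',(M.T@o['force']).round(1),'tq',(M.T@o['ft_torque']).round(2),'yaw rel',round(float(np.arctan2(r[1,0],r[0,0])+.148),4),'tilt',(M.T@r)[:2,2].round(4))
if len(sys.argv)>1: crop('side',190,120,190,200,4,f'pics/{sys.argv[1]}.png')
E
python3 st.py s6
```

```text
clock: 10.45
position: [0.5683, 0.0383, 0.218]
ee_rot: [-3.133, 0.233, -0.002]
force: [3.4, 3.5, -2.6]
width: 0.28
clock: 11.08
position: [0.5624, 0.0391, 0.218]
ee_rot: [-3.133, 0.233, -0.002]
force: [2.9, 2.4, -2.8]
width: 0.281
t 11.075 grip frame mm [54.8 50.3 49. ] F frame [ 2.5  2.8 -2.8] tq [ 0.96 -0.78 -0.13] yaw rel -0.0004 tilt [0.001  0.0003]
```

View pics/s6.png

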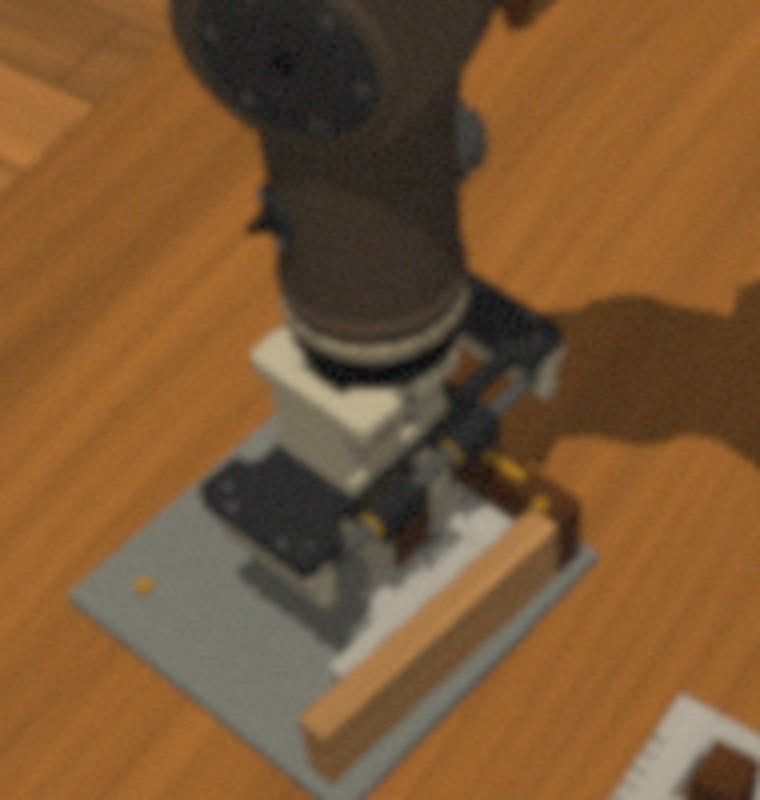

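```bash
for i in 1 ; do python3 -m pendant '[[[-1,0,0,0,0,0,1],[-2,0,0,0,0,0,1],[-3,0,0,0,0,0,1],[-3,0,0,0,0,0,1],[-3,0,0,0,0,0,1]]]'; done; python3 st.py
python3 -m pendant '[[[-1,0,0,0,0,0,1],[-1,0,0,0,0,0,1],[-1,0,0,0,0,0,1]]]'; python3 st.py
python3 -m pendant '[[[-1,0,0,0,0,0,1],[-1,0,0,0,0,0,1],[-1,0,0,0,0,0,1]]]'; python3 st.py s7
```

```text
clock: 11.75
position: [0.5596, 0.0396, 0.218]
ee_rot: [-3.133, 0.233, -0.002]
force: [3.3, 3.5, -1.9]
width: 0.28
t 11.75 grip frame mm [52.  50.3 49. ] F frame [ 2.7  3.9 -1.9] tq [ 1.04 -0.93 -0.12] yaw rel -0.0004 tilt [0.0014 0.0004]
clock: 12.12
position: [0.5586, 0.0397, 0.218]
ee_rot: [-3.133, 0.233, -0.002]
force: [4.2, 3.1, -2.4]
width: 0.281
t 12.125 grip frame mm [51.  50.3 49. ] F frame [ 3.7  3.7 -2.4] tq [ 1.05 -0.95 -0.09] yaw rel -0.0005 tilt [0.0014 0.0004]
clock: 12.5
position: [0.5577, 0.0399, 0.218]
ee_rot: [-3.133, 0.233, -0.002]
force: [4.8, 3.7, -2.7]
width: 0.279
t 12.5 grip frame mm [50.  50.3 49. ] F frame [ 4.2  4.3 -2.7] tq [ 1.05 -0.96 -0.04] yaw rel -0.0005 tilt [0.0015 0.0004]
```

View pics/s7.png

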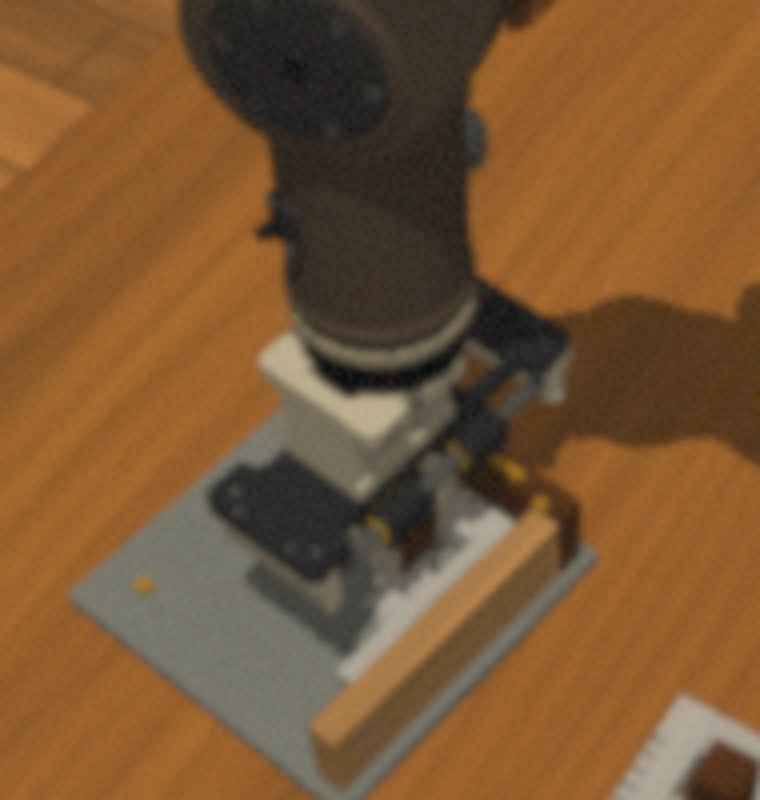

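```bash
python3 -m pendant '[[[-1,0,0,0,0,0,1],[-1,0,0,0,0,0,1],[-1,0,0,0,0,0,1]]]' >/dev/null; python3 st.py
python3 -m pendant '[[[-1,0,0,0,0,0,1],[-1,0,0,0,0,0,1],[-1,0,0,0,0,0,1]]]'>/dev/null; python3 st.py s8
python3 - <<'E'
from h import *
P=lambda l:(np.array(l)+.5)/4-.5+[190,120]
M=R.from_euler('z',-.148).as_matrix()[:2,:2]
w=onz('side',P([(313,718),(526,518),(338,742),(557,532)]),.06)
q=(w[:,:2]-[.501,-.0025])@M;print(q*1000)
for a,b in((0,1),(2,3)):
    d=q[a]-q[b];print(np.arctan2(d[0],d[1]))
E
```

```text
t 12.925 grip frame mm [49.4 50.3 49.1] F frame [ 4.7  4.2 -3.8] tq [ 0.99 -1.27 -0.1 ] yaw rel -0.0005 tilt [0.0022 0.0005]
t 13.3 grip frame mm [49.3 50.3 49.2] F frame [ 7.5  3.2 -5.1] tq [ 1.01 -1.93 -0.09] yaw rel -0.0006 tilt [0.0038 0.0007]
[[  3.25407396 167.90385411]
 [ -0.30351887  10.51124283]
 [-15.12790495 169.7501336 ]
 [-18.41623858   7.09071309]]
0.022599454440033483
0.020213312917729546
```

View pics/s8.png

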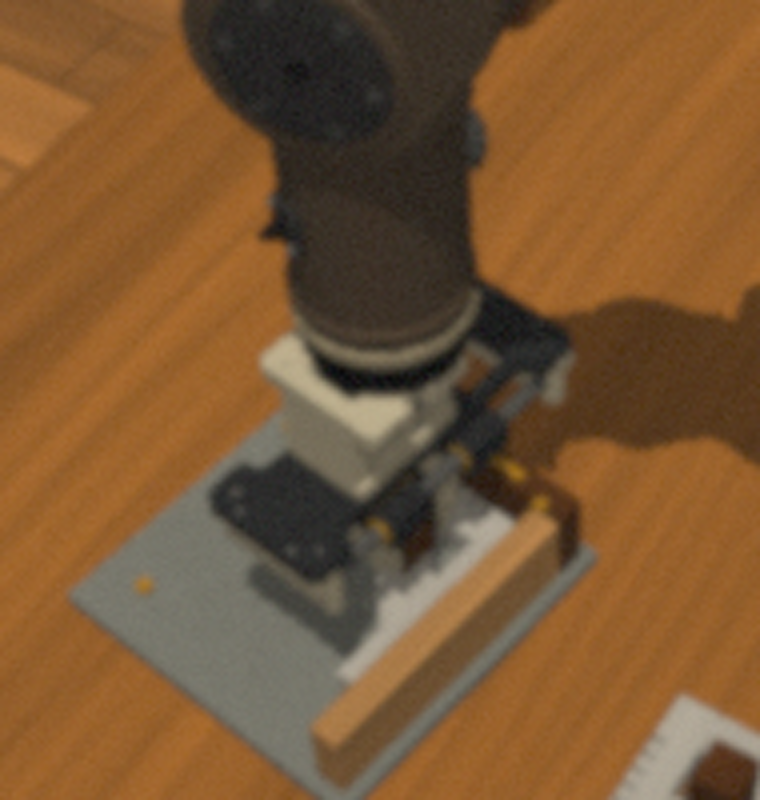

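```bash
cat > rail.py <<'E'
from h import *
import sys
M=R.from_euler('z',-.148).as_matrix()[:2,:2]
def top_edges(im):
    """sub-pixel edges of the pale top face, along frame-x scan lines at several y"""
    g=cv2.GaussianBlur(im.astype(np.float32),(0,0),.6)
    out=[]
    for y in np.arange(.04,.155,.004):
        xs=np.arange(-.045,.045,.0004)
        W=np.c_[np.c_[xs,0*xs+y]@M.T+[.501,-.0025],0*xs+.06]
        px=proj('side',W).astype(np.float32)
        v=cv2.remap(g,px[:,0][None],px[:,1][None],cv2.INTER_LINEAR)[0]
        out.append((y,xs,v))
    return out
if __name__=="__main__":
    for f in sys.argv[1:]:
        im=cv2.imread(f) if f!='now' else get_image('side')[:,:,::-1]
        if f=='now': cv2.imwrite('pics/now%d.png'%int(arm.observe()['clock']*1000),im)
        E=top_edges(im);a=[];b=[]
        for y,xs,v in E:
            s=v[:,2]  # red: top face brightest
            g=np.gradient(cv2.GaussianBlur(s[None],(0,0),3)[0],xs)
            i=g.argmin(); j=g.argmax()
            a.append((y,xs[i]));b.append((y,xs[j]))
        for n,q in(('inner',a),('outer',b)):
            q=np.array(q);
            k=np.ones(len(q),bool)
            for _ in range(4):
                c=np.polyfit(q[k,0],q[k,1],1);r=q[:,1]-np.polyval(c,q[:,0]);k=abs(r)<max(2*np.median(abs(r[k])),.0008)
            print(f,n,'slope',c[0].round(4),'x at y=0 mm',(c[1]*1e3).round(1),'used',k.sum(),'rms mm',(r[k].std()*1e3).round(2))
E
python3 rail.py pics/side0.png now
```

```text
pics/side0.png inner slope 0.1244 x at y=0 mm 1.4 used 29 rms mm 0.33
pics/side0.png outer slope 0.1244 x at y=0 mm -17.1 used 29 rms mm 0.2
now inner slope -0.0055 x at y=0 mm 15.1 used 20 rms mm 1.95
now outer slope 0.0014 x at y=0 mm -16.4 used 29 rms mm 0.17
```

```bash
python3 -m pendant '[[[0,0,1,0,0,0,1],[0,0,2,0,0,0,1],[0,0,2,0,0,0,1],[0,0,2,0,0,0,1]]]' >/dev/null; python3 st.py
python3 -m pendant '[[[0,0,1,0,0,0,1],[0,0,1,0,0,0,1],[0,0,1,0,0,0,1]]]' >/dev/null; python3 st.py
python3 -m pendant '[[[0,1,0,0,0,0,1],[0,1,0,0,0,0,1],[0,1,0,0,0,0,1]]]' >/dev/null; python3 st.py
```

```text
t 13.9 grip frame mm [49.4 50.3 47.7] F frame [ 5.5  3.  -1.2] tq [ 0.88 -1.33 -0.04] yaw rel -0.0007 tilt [0.004  0.0008]
t 14.275 grip frame mm [49.4 50.3 46.7] F frame [6.  3.2 0.4] tq [ 0.88 -1.28 -0.04] yaw rel -0.0006 tilt [0.004  0.0007]
t 14.65 grip frame mm [49.4 50.2 46.7] F frame [ 5.5  6.7 -0.5] tq [ 1.34 -1.36 -0.12] yaw rel -0.0001 tilt [0.0042 0.0017]
```

```bash
python3 -m pendant '[[[-1,1,0.5,0,0,0,1],[-1,1,1,0,0,0,1],[-1,1,1,0,0,0,1],[-1,1,1,0,0,0,1],[-1,1,1,0,0,0,1]]]'; python3 st.py s9; python3 rail.py now
```

```text
clock: 15.28
position: [0.5561, 0.0395, 0.2154]
ee_rot: [-3.13, 0.232, -0.01]
force: [7.0, 6.4, 2.8]
width: 0.279
t 15.275 grip frame mm [49.3 50.2 46.4] F frame [6.  7.3 2.8] tq [ 1.88 -1.44 -0.2 ] yaw rel 0.0003 tilt [0.0062 0.0031]
now inner slope -0.0817 x at y=0 mm 22.0 used 29 rms mm 5.26
now outer slope 0.0022 x at y=0 mm -16.6 used 29 rms mm 0.18
```

View pics/s9.png

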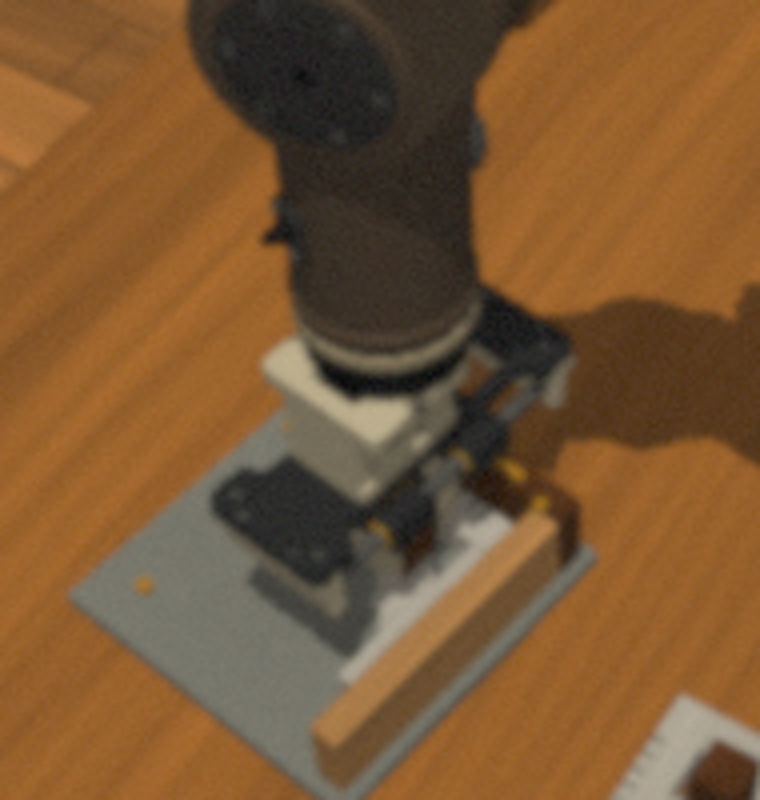

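```bash
python3 -m pendant '[[[0,0.5,0,0,0,0,1],[0,0.5,0,0,0,0,1],[0,0.5,0,0,0,0,1],[0,0.5,0,0,0,0,1],[0,0.5,0,0,0,0,1],[0,0.5,0,0,0,0,1],[0,0.5,0,0,0,0,1],[0,0.5,0,0,0,0,1]]]'; python3 st.py; python3 rail.py now
python3 - <<'E'
from h import *
cv2.imwrite('pics/tend.png',get_image('top')[:,:,::-1])
E
```

```text
clock: 16.38
position: [0.5561, 0.0394, 0.2154]
ee_rot: [-3.13, 0.231, -0.01]
force: [7.6, 8.9, 3.0]
width: 0.281
t 16.375 grip frame mm [49.3 50.2 46.4] F frame [ 6.2 10.   3. ] tq [ 2.07 -1.39 -0.2 ] yaw rel 0.0006 tilt [0.0063 0.0035]
now inner slope -0.0022 x at y=0 mm 13.5 used 18 rms mm 1.65
now outer slope 0.0013 x at y=0 mm -16.5 used 29 rms mm 0.19
```

View pics/tend.png

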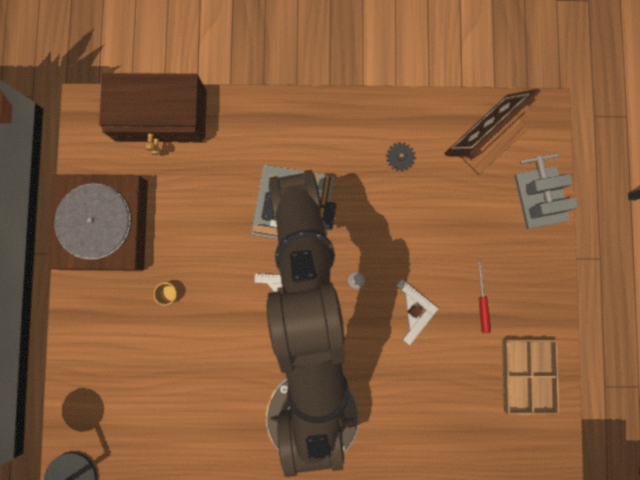

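Nothing else has moved: the gear is still at (401,156), the holder at (356,280) and the cup at (166,293). The square is seated and the forces are steady, so I'm handing in.

```bash
python3 -c "
from cell import arm
arm.sign_off()"; python3 st.py
```

```text
the job is handed in; nothing more can be done
the job is handed in; nothing more can be done
```

I picked up the farthest square by its knob and set it down on the board. I pressed it against the dark rail, then slid it along until the pale rail was pushed out and a firm stop was felt. I handed in at about 16.4 s, still gripping and pressing; `sign_off` gave no verdict.

Last checks before handing in:
- **Position:** the grasp point was at (49.3, 50.2) mm in my estimate of the frame and 46 mm above the board. The gripper was parallel to the dark rail within 0.001 rad and tilted about 0.007 rad; I did not re-measure the square itself once it was seated.
- **Forces:** about 6 N against the pale rail and 10 N against the dark rail, from the wrist sensor. These include some friction on the board, so the contact forces are inferred. The grip was set to 58 N, with the jaws at the knob's width.
- **Pale rail:** the outer edge of its top face measured about 0.001 rad from square. The same method read 0.124 at the start, where 0.12 was expected. The inner-edge fit was unusable because the white leg confuses it. An earlier reading from hand-picked pixels gave 0.02 rad, before the square reached the stop, and I trusted the edge fit over it.
- **Other objects:** the top view showed the gear, stylus holder, screw cup and screwdriver where they started.

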